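# Prove a thumb screw in the gauge nut

### The job

Try the clean bright thumb screw in the brass gauge nut: lower it fully in with its flat head in line with the white line, then turn it there about a quarter turn, until the head lies along the black line. It runs freely, so put it into the blue keep bin; the rust-brown screw has a swollen thread and would bind, so leave it in the rack.

Things in the scene. Friction and masses are not known exactly. Their poses are not given: they have to be found in the camera images.
- good_screw: Bright silver thumb screw, loose, 160 g, hanging upright in one hole of the rack. Flat disc-shaped head 40 mm wide (own x), 14 mm thick (own y: grip across it, 26 mm above the shoulder), 42 mm tall, same either way round. Round shank 12 mm thick, 34 mm long, points down, last 8 mm tapers to a 6 mm tip. Origin: centre of the shoulder (underside of the head), which rests on the rack; z up to the head.
- rusty_screw: Rust-brown thumb screw with a swollen 20 mm thread, too thick for the gauge; head and origin as on the bright one. It stays in the rack: a dark steel block 60 x 190 mm, 45 mm tall, with two 22 mm holes 120 mm apart, one for each screw; which hole has which varies.
- gauge_mouth (a point): Centre of the bore's mouth on top of the fixed gauge nut: brass square block 62 x 62 mm on a grey 100 x 100 mm base, top 52 mm above the bench. Bore 18 mm wide, 40 mm deep, smooth inside (thread not modelled: the screw slides straight down; fully home, its shoulder rests on top) and it turns freely either way. x along the white line on top, y along the black line, z up.
- keep_bin: Fixed open blue plastic bin, outside 150 mm along its x, 130 mm along its y, 70 mm tall, walls and floor 5 mm. Origin: centre of its underside, z up. Empty at the start; the screw may stand, lean or fall over inside.

How it is judged:
On the way, in this order (a step that is already met when the one before it is completed fails the run):
1. the bright screw is home in the gauge nut (shoulder within 10 mm of the top face), head within 20 degrees of the white line (horizontal distance between good_screw and gauge_mouth below 0.008 m and z of good_screw in the frame of gauge_mouth between -0.006 and 0.01 m and angle between good_screw's own z axis and vertical below 0.2 rad and angle between the x axis of good_screw and the x axis of gauge_mouth, either way round below 0.35 rad), for 0.1 s.
2. it turns while home in the nut (head passing 26 to 54 degrees off the white line) (horizontal distance between good_screw and gauge_mouth below 0.008 m and z of good_screw in the frame of gauge_mouth between -0.006 and 0.01 m and angle between good_screw's own z axis and vertical below 0.2 rad and angle between the x axis of good_screw and the x axis of gauge_mouth, either way round between 0.45 and 0.95 rad).
3. it has turned, still home, to more than 60 degrees off the white line (horizontal distance between good_screw and gauge_mouth below 0.008 m and z of good_screw in the frame of gauge_mouth between -0.006 and 0.01 m and angle between good_screw's own z axis and vertical below 0.2 rad and angle between the x axis of good_screw and the x axis of gauge_mouth, either way round above 1.05 rad), for 0.1 s.
At the end, for the whole second after the job is handed in: The bright screw lies or stands at rest inside the keep bin (its shoulder within the walls and below the rim, 68 mm above the bench), let go, and the rust-brown screw is still in the rack, within 20 mm of where it started (x of good_screw in the frame of keep_bin between -0.072 and 0.072 m and y of good_screw in the frame of keep_bin between -0.062 and 0.062 m and z of good_screw in the frame of keep_bin below 0.068 m and linear speed of good_screw below 0.03 m/s and distance of rusty_screw from where it was at the start of the episode below 0.02 m); the robot touches nothing.
It fails at once if the rust-brown screw is pulled out or shoved (moved more than 25 mm) (distance of rusty_screw from where it was at the start of the episode above 0.025 m).
It also fails if it takes over 45 s, if anything falls off the work surface, if the arm or the gripper's body presses on something with over 40 N, if the wrist force passes 120 N, or if a joint passes its speed limit or range.

### The arm

A 6-joint arm with a two-finger parallel gripper is mounted at the origin on the work surface. World frame = base frame: x ahead of the robot, y to its left, z up, the work surface at z = 0. Lengths are in m, angles in rad, forces in N, time in s.
With the tool pointing down it reaches from about 0.4 to 0.825 m from the base axis. Payload 7 kg.
Tool frame: the origin (TCP) lies midway between the tips of the shut fingers; the grasp point (between the pads) lies 19 mm behind it; y points along the fingers, z is the direction in which the jaws open and shut, and the axes are right-handed (so a half turn about y gives the same grasp; the last joint's range is limited). The gripper opens to 88 mm and grips with 3 to 60 N. Pads are 19 mm wide; open, the fingers measure 130 mm over their backs; the gripper's body (78 mm by 193 mm) begins 47 mm behind the grasp point.
Start: joints at [-0.871, 0.359, 0.012, 0, -1.224, -0.288], TCP at [0.27, -0.619, 0.227] pointing down, gripper open.
Joint ranges: [-3.07, 3.07], [-1.43, 2.12], [-1.02, 1.25], [-3.03, 1.67], [-3.05, -0], [-3.03, 3.03]. Speed limits (rad/s): [2.39, 2.39, 3.01, 3.14, 3.14, 3.14].

### API

Orientations are given as [roll, pitch, yaw] about the fixed x, y, z axes, in that order (R = Rz(yaw) Ry(pitch) Rx(roll)).
In Python, from station import arm gives the robot as it stands.
- The arm moves only by the tool move_arm, never from a script. Its argument "deltas" is a list of rows, each an object with "dp": the shift along the tool's x, y, z in mm, a list of three; "rotation": the turn, a rotation vector about the tool's x, y, z in degrees, a list of three. A call has 1 to 5 rows; each row shifts and turns the pose as measured when the row begins, along the tool's axes as they then stand; what a row does not reach is not made up. A row lasts 1/12 s, in which the tool goes at most 41.7 mm and 7.16 degrees, less where a joint would pass 70% of its speed; a pose out of reach is approached as far as the arm can. A call is refused whole if a number of a shift passes 41.7 or a number of a turn 7.16, either way. A call with a gripper value outside its range is refused whole. "jaw" is the closure in counts, from 0 (fully open) to 255 (shut), set as the call begins (left out, the last holds). The fingers move at their own pace and stop on an object; "squeeze" is the grip in N (left out, the last holds). Time passes only in rows, so rows that do not move let the fingers close. It gives the time, the measured TCP pose, the force and the opening at its end, in the units of the state.
- arm.get_state(): the state, without advancing time (a new reading comes with each control period).
- arm.grab_frame(name): name is "side" or "top"; returns a dict with "pixels" (480x640x3 uint8, red, green, blue), "z_map" (480x640 float32, m along the optical axis (not along the pixel's ray), 0 where there is no reading), "fx", "fy", "cx", "cy" (pixels), "k1" (the pictures are not rectified: a ray, as slopes to the right and down, at radius r is drawn at 1 + k1 r^2 times it, then the intrinsics apply), "cam_to_world" (4x4, takes a point from camera to world coordinates). Camera axes: x right, y down, z forward; pixel columns grow to the right and rows downward; lengths in m; the calibration is good to about 2 mm. A picture is of the moment at which its call begins.
- arm.job_done(): hands the job in, once; it reports no verdict.
The state is a dict: "t": time; "q": joint angles; "qd": joint speeds; "joint_efforts": joint torques, N m; "eef_pos": TCP position; "ee_rot": TCP orientation; "force": force on the tool from outside, world axes, zero at the start; "moment": the same for the moment, N m; "width": finger opening in m.
Only numpy, scipy, OpenCV 4.12 (cv2) and the standard library are available. Lean on these libraries where they do the work, as an engineer would, in place of code of your own. Each camera call takes 0.05 s, during which the arm holds its last target.

## Working session

There is one attempt and no reset: what is moved stays moved. The work goes in short steps, Python scripts to look and compute and a tool call to move; the robot and the scene stay as the last step left them, time stands still between calls to the robot, and variables do not carry over. Pictures are saved under pics/ and viewed, and the job is handed in when it is done.

Besides the shell and the picture viewer there is one more tool, called after "Request:" by a JSON object that holds its "name" and its "arguments". move_arm: Moves the arm, as the interface text tells. Its arguments: {"type":"object","properties":{"deltas":{"type":"array","items":{"type":"object","properties":{"dp":{"type":"array","items":{"type":"number"}},"rotation":{"type":"array","items":{"type":"number"}}}}},"jaw":{"type":"number"},"squeeze":{"type":"number"}},"required":["deltas"]}

```bash
mkdir -p pics; ls; cat > h.py <<'E'
import numpy as np, cv2, pickle
from station import arm
def grab(n,save=None):
    f=arm.grab_frame(n)
    pickle.dump(f,open(f'pics/{save or n}.pkl','wb'))
    cv2.imwrite(f'pics/{save or n}.png',f['pixels'][:,:,::-1])
    return f
def load(n): return pickle.load(open(f'pics/{n}.pkl','rb'))
def slopes(f,uv):
    uv=np.asarray(uv,float).reshape(-1,1,2)
    K=np.array([[f['fx'],0,f['cx']],[0,f['fy'],f['cy']],[0,0,1.]])
    return cv2.undistortPoints(uv,K,np.array([f['k1'],0,0,0.]),).reshape(-1,2)
def ray(f,uv):
    s=slopes(f,uv); T=np.array(f['cam_to_world'])
    d=np.c_[s,np.ones(len(s))]@T[:3,:3].T
    return T[:3,3],d
def plane(f,uv,z):
    o,d=ray(f,uv); t=(z-o[2])/d[:,2]; return o+d*t[:,None]
def depth(f,uv):
    o,d=ray(f,uv); uv=np.asarray(uv).reshape(-1,2).round().astype(int)
    return o+d*f['z_map'][uv[:,1],uv[:,0]][:,None]
def tri(f1,a,f2,b):
    o1,d1=ray(f1,a);o2,d2=ray(f2,b);d1=d1[0];d2=d2[0]
    A=np.c_[d1,-d2];s=np.linalg.lstsq(A,o2-o1,rcond=None)[0]
    p,q=o1+d1*s[0],o2+d2*s[1];return (p+q)/2,np.linalg.norm(p-q)
E
python3 - <<'E'
from h import *
print(arm.get_state())
for n in('top','side'):
    f=grab(n,n+'0');print(n,{k:v for k,v in f.items() if k not in('pixels','z_map')})
E
```

```text
pics
{'t': 0.0, 'q': array([-8.70899754e-01,  3.59374847e-01,  1.10511735e-02, -3.62135661e-04,
       -1.22407003e+00, -2.88086062e-01]), 'qd': array([-8.54586301e-05, -3.96893826e-04, -7.99443144e-04, -9.42178285e-05,
        4.40435172e-04, -3.58859529e-04]), 'joint_efforts': array([-1.62929398e-03, -5.82717812e+01,  2.93046552e+01,  6.99687481e+00,
        6.84214581e-03, -1.89465595e-04]), 'eef_pos': array([ 0.26995832, -0.61813521,  0.22562495]), 'ee_rot': array([-1.56916804e+00,  1.27489684e-04,  4.11687281e-01]), 'force': array([-0.33348326,  0.84195536,  0.45916825]), 'moment': array([-0.00569074,  0.05058931, -0.01497471]), 'width': 0.08743777049621068}
top {'fx': 557.0997631717863, 'fy': 557.0997631717863, 'cx': 311.3525166975993, 'cy': 242.04265220153005, 'k1': -0.13332701113809556, 'cam_to_world': array([[-0.00757025, -0.98945281,  0.14465761,  0.36749411],
       [-0.99994487,  0.00643776, -0.00829522,  0.02320926],
       [ 0.00727646, -0.14471244, -0.989447  ,  1.15323479],
       [ 0.        ,  0.        ,  0.        ,  1.        ]])}
side {'fx': 496.15809051217474, 'fy': 496.15809051217474, 'cx': 324.6133890658296, 'cy': 236.73149640542675, 'k1': 0.033050896006715715, 'cam_to_world': array([[ 0.90386367, -0.24924357,  0.34771843,  0.25767333],
       [-0.42732635, -0.56502949,  0.70578599, -0.53983953],
       [ 0.02055855, -0.78652357, -0.61721797,  0.56098155],
       [ 0.        ,  0.        ,  0.        ,  1.        ]])}
```

View pics/top0.png

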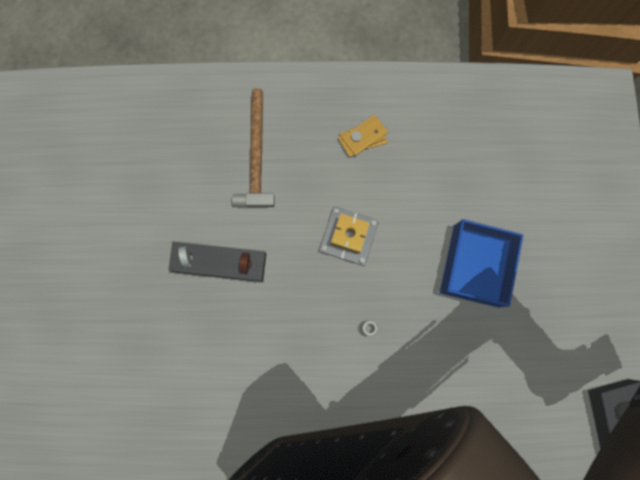

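View pics/side0.png

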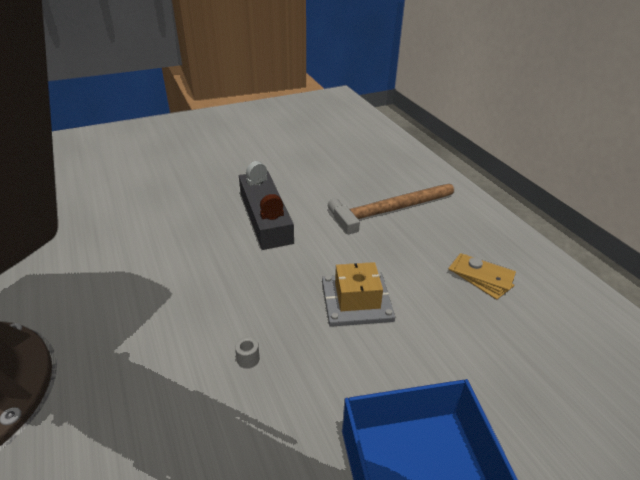

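The top view shows the bright screw at about (185,257), the rusty one at (245,263), the gauge at (350,233) and the bin at (482,263). The side view shows the bright head at (257,173), the rusty head at (271,207) and the gauge mouth at (359,278). I'll zoom in next.

```bash
python3 - <<'E'
from h import *
t=load('top0')['pixels'][:,:,::-1];s=load('side0')['pixels'][:,:,::-1]
def c(im,x,y,w,h,k): return cv2.resize(im[y:y+h,x:x+w],None,fx=k,fy=k,interpolation=cv2.INTER_CUBIC)
a=np.hstack([c(t,160,235,110,50,6.9)[:300,:400*2][:, :], ]) 
cv2.imwrite('pics/z1.png',a[:, :800])
cv2.imwrite('pics/z2.png',np.hstack([c(t,315,200,66,70,6),c(s,315,255,66,70,6)]))
cv2.imwrite('pics/z3.png',c(s,230,150,70,100,6))
E
```

```text
(no output)
```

View pics/z1.png

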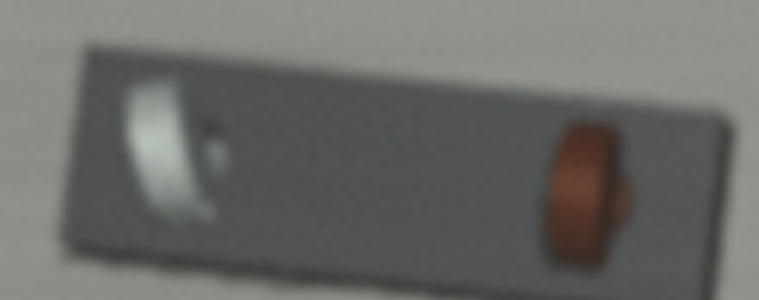

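View pics/z2.png

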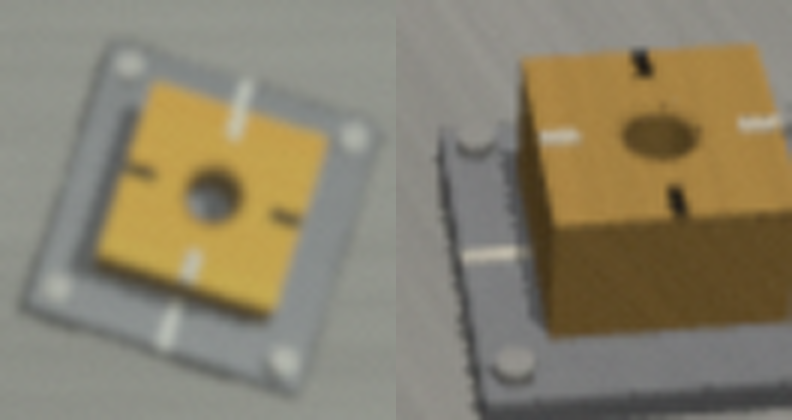

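View pics/z3.png

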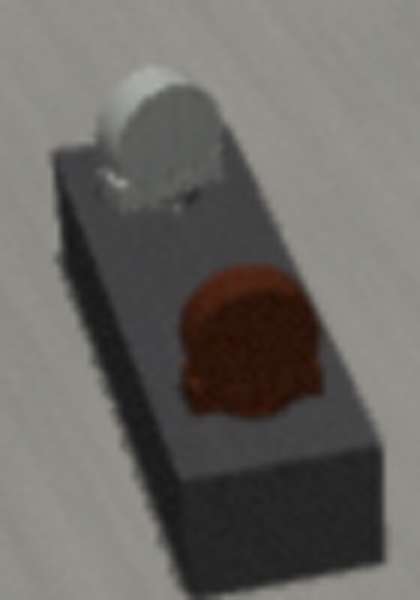

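```bash
cat >> h.py <<'E'
def cloud(f):
    v,u=np.mgrid[0:480,0:640]; uv=np.c_[u.ravel(),v.ravel()]
    P=depth(f,uv).reshape(480,640,3); P[f['z_map']==0]=np.nan
    return P
E
python3 - <<'E'
from h import *
np.set_printoptions(precision=4,suppress=True)
for n in('top0','side0'):
    f=load(n);P=cloud(f);im=f['pixels'].astype(int)
    hsv=cv2.cvtColor(f['pixels'],cv2.COLOR_RGB2HSV)
    H,S,V=[hsv[...,i].astype(int) for i in range(3)]
    print(n,'bench z',np.nanmedian(P[300:330,200:230,2]) if n=='top0' else np.nanmedian(P[150:160,350:380,2]))
    roi=np.zeros((480,640),bool)
    if n=='top0': roi[225:290,160:275]=1
    else: roi[150:255,230:300]=1
    Z=P[...,2]
    rack=roi&(abs(Z-.045)<.006); 
    p=P[rack];print(' rack top n',len(p),p.mean(0), cv2.minAreaRect((p[:,:2]*1000).astype(np.float32)))
    R,G,B=im[...,0],im[...,1],im[...,2]
    for nm,m in(('rust',(R>1.6*G)),('bright',(R<1.3*G))):
        k=roi&m&(Z>.056); p=P[k]; 
        print(nm,len(p),'z',np.percentile(p[:,2],[5,50,95]),'mean',p.mean(0),'rect',cv2.minAreaRect((p[:,:2]*1000).astype(np.float32)))
        hi=p[p[:,2]>.07];print('   hi',len(hi),hi.mean(0) , cv2.minAreaRect((hi[:,:2]*1000).astype(np.float32)))
        u,s,vt=np.linalg.svd(p-p.mean(0),full_matrices=False);print('   pca',s/np.sqrt(len(p)),vt.tolist())
    ro=np.zeros((480,640),bool)
    if n=='top0': ro[200:270,315:382]=1
    else: ro[255:325,315:400]=1
    br=ro&(abs(Z-.052)<.006)&(S>100);p=P[br]; q=(p[:,:2]*1000).astype(np.float32)
    print(' brass n',len(p),p.mean(0),cv2.minAreaRect(q))
    base=ro&(Z<.025)&(Z>.005);print(' base',P[base].mean(0),cv2.minAreaRect((P[base][:,:2]*1000).astype(np.float32)))
    if 1:
        bl=(H>105)&(H<125)&(S>140)&(V>40)
        if n=='side0': bl[:380]=0
        else: bl[:215]=0
        p=P[bl];rim=p[(p[:,2]>.06)&(p[:,2]<.08)];print(' bin',len(p),np.nanpercentile(p[:,2],[5,95]),cv2.minAreaRect((rim[:,:2]*1000).astype(np.float32)))
E
```

```text
top0 bench z -0.0014393458633541467
 rack top n 2295 [0.4928 0.2041 0.0435] ((493.91961669921875, 206.04351806640625), (191.26602172851562, 59.01743698120117), 83.6312026977539)
rust 5 z [0.0782 0.0837 0.085 ] mean [0.489  0.146  0.0824] rect ((488.99334716796875, 145.6077880859375), (5.138053894042969, 17.97403907775879), 85.40916442871094)
   hi 5 [0.489  0.146  0.0824] ((488.99334716796875, 145.6077880859375), (5.138053894042969, 17.97403907775879), 85.40916442871094)
   pca [0.0075 0.0033 0.0013] [[-0.9968994793097352, 0.039211567257954806, 0.06821936048625835], [-0.034038148912637525, 0.5667671825230862, -0.823174565468008], [-0.07094245957520995, -0.8229443564470311, -0.5636752199816863]]
bright 200 z [0.0594 0.0796 0.0862] mean [0.4982 0.2489 0.0768] rect ((494.1351318359375, 207.15460205078125), (137.75050354003906, 38.480289459228516), 83.35530090332031)
   hi 158 [0.499  0.2581 0.0805] ((499.7363586425781, 206.0339813232422), (35.2006950378418, 135.92401123046875), 0.31185752153396606)
   pca [0.0391 0.0107 0.0073] [[-0.0714314463585849, -0.991116713149008, -0.1121838196346
[... 1475 characters left out ...]
2929688), (136.170166015625, 38.03496551513672), 83.38436126708984)
   pca [0.0186 0.0109 0.0088] [[-0.1950194849792511, -0.9807982972368946, 0.001449350073636187], [-0.9715379005468308, 0.19338034470369458, 0.13681429049385338], [-0.13446749897088126, 0.025273353942215034, -0.9905956537866637]]
 brass n 1142 [ 0.5482 -0.0685  0.0507] ((549.7132568359375, -66.10150146484375), (63.42689895629883, 62.24666976928711), 70.87419891357422)
 base [ 0.5368 -0.0839  0.0121] ((549.6304931640625, -66.11732482910156), (101.15020751953125, 100.11622619628906), 71.24935150146484)
 bin 13514 [0.0026 0.0684] ((485.68658447265625, -329.2919921875), (119.40984344482422, 149.87286376953125), 75.60276794433594)
```

```bash
python3 - <<'E'
from h import *
np.set_printoptions(precision=4,suppress=True)
allp={}
for n in('top0','side0'):
    f=load(n);P=cloud(f);im=f['pixels'].astype(int)
    R,G=im[...,0],im[...,1]; Z=P[...,2]
    for nm,m,y0,y1 in(('rust',(R>1.6*G),.1,.2),('bright',(R<1.3*G),.225,.3)):
        k=m&(Z>.052)&(Z<.1)&(P[...,1]>y0)&(P[...,1]<y1)&(P[...,0]>.44)&(P[...,0]<.55); p=P[k]; allp[n,nm]=p
        print(n,nm,len(p),p.mean(0),cv2.minAreaRect((p[:,:2]*1000).astype(np.float32)),'zmax',np.sort(p[:,2])[-5:])
        for a,b in((.052,.062),(.062,.072),(.072,.08),(.08,.09)):
            q=p[(p[:,2]>a)&(p[:,2]<b)]
            if len(q)>8: print('   ',a,len(q),q.mean(0),cv2.minAreaRect((q[:,:2]*1000).astype(np.float32)))
# white marks
for n,roi in(('top0',(200,270,315,382)),('side0',(255,325,315,400))):
    f=load(n);hsv=cv2.cvtColor(f['pixels'],cv2.COLOR_RGB2HSV);P=cloud(f)
    m=np.zeros((480,640),np.uint8);r=roi
    m[r[0]:r[1],r[2]:r[3]]=((hsv[...,2]>150)&(hsv[...,1]<90))[r[0]:r[1],r[2]:r[3]]
    k,l,s,c=cv2.connectedComponentsWithStats(m)
    for i in range(1,k):
        if s[i,4]>4: print(n,c[i],s[i,4],plane(f,c[i],.052)[0],np.nanmedian(P[l==i],0))
    d=np.zeros((480,640),np.uint8); d[r[0]:r[1],r[2]:r[3]]=((hsv[...,2]<110)&(abs(P[...,2]-.05)<.012)|((abs(P[...,2]-.03)<.02)&(hsv[...,2]<110)&(hsv[...,1]>0)))[r[0]:r[1],r[2]:r[3]]
    k,l,s,c=cv2.connectedComponentsWithStats(d)
    for i in range(1,k):
        if s[i,4]>10: print(n,'dark',c[i],s[i,4],plane(f,c[i],.052)[0])
E
```

```text
top0 rust 5 [0.489  0.146  0.0824] ((488.99334716796875, 145.6077880859375), (5.138053894042969, 17.97403907775879), 85.40916442871094) zmax [0.0776 0.0806 0.0837 0.085  0.085 ]
top0 bright 187 [0.4986 0.2626 0.0768] ((500.2294006347656, 264.7655944824219), (38.113243103027344, 15.241621017456055), 11.834187507629395) zmax [0.0867 0.0872 0.0875 0.0876 0.0894]
    0.052 22 [0.4972 0.2592 0.0563] ((500.4283447265625, 259.9380187988281), (9.362306594848633, 38.60944747924805), 86.19054412841797)
    0.062 21 [0.4946 0.2587 0.0679] ((500.20672607421875, 258.46728515625), (11.97195053100586, 38.20594787597656), 82.92982482910156)
    0.072 48 [0.4969 0.2622 0.0765] ((499.9986572265625, 264.5109558105469), (34.989967346191406, 14.534900665283203), 11.754518508911133)
    0.08 96 [0.5007 0.2644 0.0836] ((500.39532470703125, 264.906494140625), (29.755756378173828, 15.058499336242676), 13.179306030273438)
side0 rust 387 [0.487  0.1399 0.0701] ((488.0604248046875, 143.1387176513672), (15.881422996520996, 37.91366958618164), 78.71084594726562) zmax [0.0862 0.0862 0.0862 0.0864 0.0865]
    0.052
[... 2617 characters left out ...]
0.0256]
side0 [376.6 267. ] 5 [ 0.5856 -0.0588  0.052 ] [ 0.6198 -0.0089 -0.001 ]
side0 [375.7368 275.    ] 19 [ 0.5752 -0.0742  0.052 ] [ 0.5764 -0.0728  0.0508]
side0 [341.5 277.5] 12 [ 0.5252 -0.058   0.052 ] [ 0.5256 -0.0568  0.0513]
side0 [385.5    293.1667] 12 [ 0.5687 -0.1139  0.052 ] [ 0.5929 -0.0797  0.0111]
side0 [329.7826 296.913 ] 23 [ 0.4913 -0.0877  0.052 ] [ 0.5105 -0.0512  0.0111]
side0 dark [355.5    265.1429] 14 [ 0.5578 -0.0417  0.052 ]
side0 dark [356.0548 298.1802] 949 [ 0.5246 -0.1054  0.052 ]
side0 dark [358.4839 277.4194] 62 [ 0.5487 -0.0683  0.052 ]
side0 dark [387.6471 313.9412] 17 [ 0.5503 -0.1504  0.052 ]
side0 dark [332.     317.5789] 19 [ 0.4767 -0.1248  0.052 ]
```

```bash
cat > nav.py <<'E'
from h import *
from scipy.spatial.transform import Rotation as Ro
import sys,json
def Rt(yawdeg): return Ro.from_euler('xyz',[-90,0,yawdeg],degrees=True)
def to(x,y,z,yaw,step=38,n=5,rs=6.8):
    s=arm.get_state();p=s['eef_pos']*1000;R=Ro.from_euler('xyz',s['ee_rot']);rows=[]
    print('t',round(s['t'],2),'tcp',p.round(1),'rpy',np.degrees(s['ee_rot']).round(2),'F',s['force'].round(1),'w',round(s['width']*1000,1),'q',s['q'].round(2))
    g=np.array([x,y,z],float)
    for i in range(n):
        d=g-p;L=np.linalg.norm(d);rv=(R.inv()*Rt(yaw)).as_rotvec(degrees=True);A=np.linalg.norm(rv)
        k=max(L/step,A/rs,1e-9)
        if L<.15 and A<.15: break
        k=max(k,1); d=d/k; rv=rv/k
        dt=R.inv().apply(d).round(1);rv=rv.round(1)
        rows.append({"dp":dt.tolist(),"rotation":rv.tolist()})
        p=p+R.apply(dt);R=R*Ro.from_rotvec(rv,degrees=True)
    print(json.dumps(rows)); print('end',p.round(1),R.as_euler('xyz',degrees=True).round(1),'remaining',(g-p).round(1))
if __name__=='__main__': a=[float(v) for v in sys.argv[1:]]; to(*a[:4],*(a[4:5] or [38]))
E
python3 nav.py 460 -200 190 20
```

```text
t 0.1 tcp [ 270.  -618.2  225.7] rpy [-8.991e+01  1.000e-02  2.359e+01] F [-1.2 -0.2  0.4] w 87.4 q [-0.87  0.36  0.01 -0.   -1.22 -0.29]
[{"dp": [28.2, 3.0, 25.3], "rotation": [-0.0, 0.3, -0.0]}, {"dp": [28.0, 3.0, 25.5], "rotation": [-0.0, 0.3, -0.0]}, {"dp": [27.9, 3.0, 25.6], "rotation": [-0.0, 0.3, -0.0]}, {"dp": [27.8, 3.0, 25.8], "rotation": [-0.0, 0.3, -0.0]}, {"dp": [27.6, 3.0, 25.9], "rotation": [-0.0, 0.3, -0.0]}]
end [ 348.4 -445.7  210.9] [-89.9   0.   22.1] remaining [111.6 245.7 -20.9]
```

Request:
{"name": "move_arm", "arguments": {"deltas": [{"dp": [28, 3, 25], "rotation": [0, 0, 0]}, {"dp": [28, 3, 25], "rotation": [0, 0, 0]}, {"dp": [28, 3, 25], "rotation": [0, 0, 0]}, {"dp": [28, 3, 25], "rotation": [0, 0, 0]}, {"dp": [28, 3, 25], "rotation": [0, 0, 0]}], "jaw": 0, "squeeze": 25}}

```text
t: 0.52
eef_pos: [0.3465, -0.4469, 0.2058]
ee_rot: [-1.564, 0.004, 0.402]
force: [1.0, -0.7, 0.3]
width: 0.0875
```

```bash
python3 nav.py 500 0 180 14
```

```text
t 0.52 tcp [ 346.5 -446.9  205.8] rpy [-89.64   0.21  23.01] F [ 1.  -0.7  0.3] w 87.5 q [-0.57  0.2  -0.26 -0.   -1.12 -0.6 ]
[{"dp": [25.4, 2.2, 28.2], "rotation": [-0.0, 0.7, -0.0]}, {"dp": [25.0, 2.2, 28.5], "rotation": [-0.0, 0.7, -0.0]}, {"dp": [24.7, 2.2, 28.8], "rotation": [-0.0, 0.7, -0.0]}, {"dp": [24.3, 2.1, 29.1], "rotation": [-0.0, 0.7, -0.0]}, {"dp": [24.0, 2.2, 29.4], "rotation": [-0.0, 0.7, -0.0]}]
end [ 408.1 -267.5  195.3] [-89.7   0.2  19.5] remaining [ 91.9 267.5 -15.3]
```

Request:
{"name": "move_arm", "arguments": {"deltas": [{"dp": [25, 2, 28], "rotation": [0, 1, 0]}, {"dp": [25, 2, 29], "rotation": [0, 1, 0]}, {"dp": [25, 2, 29], "rotation": [0, 1, 0]}, {"dp": [24, 2, 29], "rotation": [0, 1, 0]}, {"dp": [24, 2, 29], "rotation": [0, 1, 0]}]}}

```text
t: 0.93
eef_pos: [0.4101, -0.2593, 0.1939]
ee_rot: [-1.562, 0.006, 0.31]
force: [1.4, -0.7, -0.6]
width: 0.088
```

```bash
python3 nav.py 501 264 150 12
```

```text
t 0.93 tcp [ 410.1 -259.3  193.9] rpy [-89.52   0.34  17.74] F [ 1.4 -0.7 -0.6] w 88.0 q [-0.16  0.08 -0.43 -0.01 -1.07 -1.1 ]
[{"dp": [17.6, 3.3, 33.5], "rotation": [-0.0, 0.4, -0.0]}, {"dp": [17.3, 3.3, 33.7], "rotation": [-0.0, 0.4, -0.0]}, {"dp": [17.1, 3.3, 33.8], "rotation": [-0.0, 0.4, -0.0]}, {"dp": [16.9, 3.3, 33.9], "rotation": [-0.0, 0.4, -0.0]}, {"dp": [16.6, 3.3, 34.0], "rotation": [-0.0, 0.4, -0.0]}]
end [442.5 -72.7 178.3] [-89.5   0.4  15.7] remaining [ 58.5 336.7 -28.3]
```

Request:
{"name": "move_arm", "arguments": {"deltas": [{"dp": [18, 3, 34], "rotation": [0, 0.5, 0]}, {"dp": [18, 3, 34], "rotation": [0, 0.5, 0]}, {"dp": [18, 3, 34], "rotation": [0, 0.5, 0]}, {"dp": [17, 3, 34], "rotation": [0, 0.5, 0]}, {"dp": [17, 3, 34], "rotation": [0, 0.5, 0]}]}}

```text
t: 1.35
eef_pos: [0.4455, -0.0618, 0.179]
ee_rot: [-1.563, 0.006, 0.263]
force: [1.1, -0.5, -0.1]
width: 0.0877
```

```bash
python3 nav.py 501 264 160 12
```

```text
t 1.35 tcp [445.5 -61.8 179. ] rpy [-89.53   0.32  15.05] F [ 1.1 -0.5 -0.1] w 87.7 q [ 0.29  0.03 -0.52 -0.01 -1.03 -1.6 ]
[{"dp": [15.9, 2.4, 34.4], "rotation": [-0.1, 0.4, -0.0]}, {"dp": [15.6, 2.3, 34.6], "rotation": [-0.0, 0.3, -0.0]}, {"dp": [15.5, 2.3, 34.6], "rotation": [-0.1, 0.4, -0.0]}, {"dp": [15.2, 2.3, 34.7], "rotation": [-0.0, 0.3, -0.1]}, {"dp": [15.0, 2.3, 34.8], "rotation": [-0.1, 0.4, -0.0]}]
end [477.3 125.1 168.1] [-89.8   0.2  13.3] remaining [ 23.7 138.9  -8.1]
```

Request:
{"name": "move_arm", "arguments": {"deltas": [{"dp": [16, 2, 34], "rotation": [0, 0.5, 0]}, {"dp": [16, 2, 34], "rotation": [0, 0.5, 0]}, {"dp": [15, 2, 34], "rotation": [0, 0.5, 0]}, {"dp": [15, 2, 34], "rotation": [0, 0.5, 0]}, {"dp": [15, 2, 34], "rotation": [0, 0.5, 0]}]}}

```text
t: 1.77
eef_pos: [0.477, 0.1319, 0.1696]
ee_rot: [-1.562, 0.005, 0.218]
force: [1.4, 0.6, 0.1]
width: 0.0875
```

```bash
python3 nav.py 501 264 150 12
```

```text
t 1.77 tcp [477.  131.9 169.6] rpy [-89.5    0.31  12.51] F [1.4 0.6 0.1] w 87.5 q [ 0.66  0.11 -0.45 -0.01 -1.01 -2.01]
[{"dp": [14.6, 5.7, 34.6], "rotation": [-0.1, 0.1, -0.1]}, {"dp": [14.5, 5.7, 34.6], "rotation": [-0.2, 0.2, -0.1]}, {"dp": [14.4, 5.6, 34.7], "rotation": [-0.1, 0.1, -0.1]}, {"dp": [8.2, 3.2, 19.9], "rotation": [-0.1, 0.1, -0.0]}]
end [501. 264. 150.] [-90.   0.  12.] remaining [ 0. -0.  0.]
```

Request:
{"name": "move_arm", "arguments": {"deltas": [{"dp": [14.6, 5.7, 34.6], "rotation": [-0.1, 0.1, -0.1]}, {"dp": [14.5, 5.7, 34.6], "rotation": [-0.2, 0.2, -0.1]}, {"dp": [14, 5, 30], "rotation": [-0.1, 0.1, -0.1]}, {"dp": [5, 3, 10], "rotation": [-0.1, 0.1, 0]}, {"dp": [0, 0, 0], "rotation": [0, 0, 0]}]}}

```text
t: 2.18
eef_pos: [0.5005, 0.2617, 0.1484]
ee_rot: [-1.571, 0.0, 0.215]
force: [0.2, -0.4, 0.6]
width: 0.0877
```

```bash
python3 nav.py 501 264 100 12; python3 -c "
from h import *
f=grab('top','top1');f=grab('side','side1')"
```

```text
t 2.18 tcp [500.5 261.7 148.4] rpy [-90.04   0.    12.3 ] F [ 0.2 -0.4  0.6] w 87.7 q [ 0.83  0.24 -0.34  0.   -0.99 -2.19]
[{"dp": [0.8, 38.0, 1.7], "rotation": [0.0, 0.2, -0.0]}, {"dp": [0.2, 10.4, 0.5], "rotation": [0.0, 0.1, -0.0]}]
end [501. 264. 100.] [-90.   0.  12.] remaining [-0. -0. -0.]
```

View pics/side1.png

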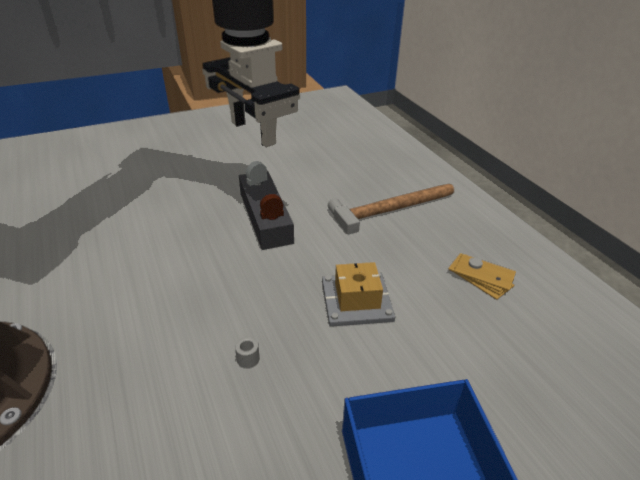

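The gripper hangs squarely over the bright head: fingertips at about (238,122) and (268,142), head at (257,173). Descending now.

Request:
{"name": "move_arm", "arguments": {"deltas": [{"dp": [0.8, 30, 1.7], "rotation": [0, 0.2, 0]}, {"dp": [0, 30, 0.5], "rotation": [0, 0.1, 0]}, {"dp": [0, 20, 0], "rotation": [0, 0, 0]}, {"dp": [0, 10, 0], "rotation": [0, 0, 0]}, {"dp": [0, 0, 0], "rotation": [0, 0, 0]}]}}

```text
t: 2.7
eef_pos: [0.5011, 0.2562, 0.0594]
ee_rot: [-1.569, -0.004, 0.203]
force: [-0.8, -0.6, -0.4]
width: 0.0874
```

```bash
python3 nav.py 501 264 52 12; python3 -c "
from h import *
f=grab('top','top2');f=grab('side','side2')
cv2.imwrite('pics/z4.png',np.hstack([cv2.resize(f['pixels'][90:240,200:330,::-1],None,fx=4,fy=4,interpolation=2)]))"
```

```text
t 2.7 tcp [501.1 256.2  59.4] rpy [-89.87  -0.23  11.65] F [-0.8 -0.6 -0.4] w 87.4 q [ 0.82  0.34 -0.45  0.   -0.78 -2.19]
[{"dp": [1.5, 7.5, 7.7], "rotation": [-0.1, -0.3, 0.2]}]
end [501. 264.  52.] [-90.  -0.  12.] remaining [-0. -0.  0.]
```

View pics/z4.png

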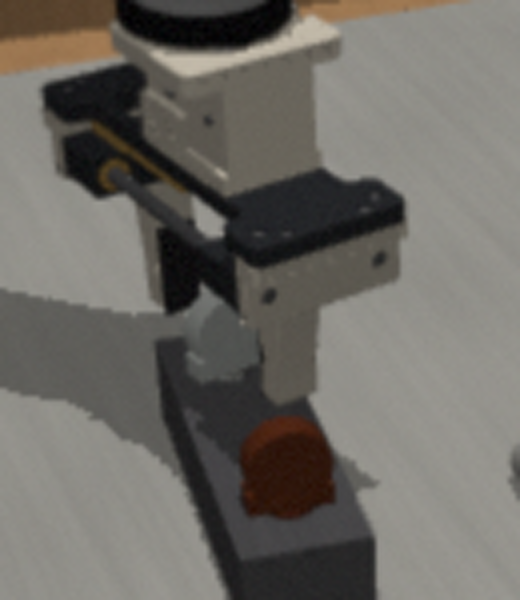

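Both fingers straddle the bright head and stay clear of the rusty one. The descent drifted 8 mm in -y, so I'll correct that before closing.

Request:
{"name": "move_arm", "arguments": {"deltas": [{"dp": [1.5, 7, 7.7], "rotation": [-0.1, -0.3, 0.2]}, {"dp": [0, 0, 0], "rotation": [0, 0, 0]}]}}

```text
t: 2.97
eef_pos: [0.5035, 0.2654, 0.0568]
ee_rot: [-1.567, -0.006, 0.208]
force: [0.7, 0.3, 0.2]
width: 0.0878
```

```bash
python3 nav.py 501 264 52 12
```

```text
t 2.97 tcp [503.5 265.4  56.8] rpy [-89.79  -0.36  11.92] F [0.7 0.3 0.2] w 87.8 q [ 0.83  0.35 -0.44  0.   -0.77 -2.19]
[{"dp": [-2.7, 4.8, -0.8], "rotation": [-0.2, -0.1, 0.4]}]
end [501. 264.  52.] [-90.   0.  12.] remaining [-0. -0. -0.]
```

Request:
{"name": "move_arm", "arguments": {"deltas": [{"dp": [-2.5, 4.5, -0.8], "rotation": [-0.2, -0.1, 0.4]}, {"dp": [0, 0, 0], "rotation": [0, 0, 0]}]}}

```text
t: 3.13
eef_pos: [0.5018, 0.2649, 0.0536]
ee_rot: [-1.569, -0.001, 0.21]
force: [0.2, -0.7, -1.0]
width: 0.0872
```

```bash
python3 nav.py 501 264 52 12
```

```text
t 3.13 tcp [501.8 264.9  53.6] rpy [-8.992e+01 -6.000e-02  1.205e+01] F [ 0.2 -0.7 -1. ] w 87.2 q [ 0.83  0.36 -0.44 -0.   -0.77 -2.19]
[{"dp": [-1.0, 1.6, -0.7], "rotation": [-0.1, 0.1, 0.1]}]
end [501. 264.  52.] [-90.   0.  12.] remaining [-0. -0.  0.]
```

Good enough; closing. 14 mm is roughly count 214, so I'm commanding 235.

Request:
{"name": "move_arm", "arguments": {"deltas": [{"dp": [-0.5, 1, -0.5], "rotation": [0, 0, 0]}, {"dp": [0, 0, 0], "rotation": [0, 0, 0]}, {"dp": [0, 0, 0], "rotation": [0, 0, 0]}, {"dp": [0, 0, 0], "rotation": [0, 0, 0]}, {"dp": [0, 0, 0], "rotation": [0, 0, 0]}], "jaw": 245, "squeeze": 30}}

```text
t: 3.55
eef_pos: [0.5017, 0.265, 0.0536]
ee_rot: [-1.568, -0.003, 0.211]
force: [-0.3, -0.0, 0.2]
width: 0.06
```

Request:
{"name": "move_arm", "arguments": {"deltas": [{"dp": [0, 0, 0], "rotation": [0, 0, 0]}, {"dp": [0, 0, 0], "rotation": [0, 0, 0]}, {"dp": [0, 0, 0], "rotation": [0, 0, 0]}, {"dp": [0, 0, 0], "rotation": [0, 0, 0]}, {"dp": [0, 0, 0], "rotation": [0, 0, 0]}]}}

```text
t: 3.97
eef_pos: [0.5018, 0.265, 0.0537]
ee_rot: [-1.568, -0.003, 0.211]
force: [-0.8, -0.1, 0.1]
width: 0.0265
```

```bash
python3 nav.py 501 264 52 12
```

```text
t 3.97 tcp [501.8 265.   53.7] rpy [-89.86  -0.15  12.1 ] F [-0.8 -0.1  0.1] w 26.5 q [ 0.83  0.35 -0.44 -0.   -0.77 -2.19]
[{"dp": [-1.0, 1.7, -0.8], "rotation": [-0.1, 0.1, 0.2]}]
end [501. 264.  52.] [-90.   0.  12.] remaining [0. 0. 0.]
```

Request:
{"name": "move_arm", "arguments": {"deltas": [{"dp": [0, 0, 0], "rotation": [0, 0, 0]}, {"dp": [0, 0, 0], "rotation": [0, 0, 0]}, {"dp": [0, 0, 0], "rotation": [0, 0, 0]}, {"dp": [0, 0, 0], "rotation": [0, 0, 0]}, {"dp": [0, 0, 0], "rotation": [0, 0, 0]}]}}

```text
t: 4.38
eef_pos: [0.5018, 0.265, 0.0537]
ee_rot: [-1.568, -0.003, 0.211]
force: [1.1, -0.0, -0.2]
width: 0.014
```

Request:
{"name": "move_arm", "arguments": {"deltas": [{"dp": [0, -5, 0], "rotation": [0, 0, 0]}, {"dp": [0, -15, 0], "rotation": [0, 0, 0]}, {"dp": [0, -20, 0], "rotation": [0, 0, 0]}, {"dp": [0, -20, 0], "rotation": [0, 0, 0]}, {"dp": [0, -20, 0], "rotation": [0, 0, 0]}]}}

```text
t: 4.8
eef_pos: [0.4977, 0.2614, 0.131]
ee_rot: [-1.575, 0.01, 0.209]
force: [0.3, 0.4, -2.3]
width: 0.014
```

```bash
python3 nav.py 501 264 150 12; python3 -c "
from h import *
f=grab('top','top3');f=grab('side','side3')
cv2.imwrite('pics/z5.png',np.hstack([cv2.resize(f['pixels'][50:240,200:330,::-1],None,fx=3,fy=3,interpolation=2)]))"
```

```text
t 4.8 tcp [497.7 261.4 131. ] rpy [-90.23   0.55  12.  ] F [ 0.3  0.4 -2.3] w 14.0 q [ 0.83  0.26 -0.36 -0.   -0.96 -2.19]
[{"dp": [3.5, -19.1, 1.7], "rotation": [0.2, 0.0, -0.5]}]
end [501.  263.9 150. ] [-90.   0.  12.] remaining [ 0.   0.1 -0. ]
```

View pics/z5.png

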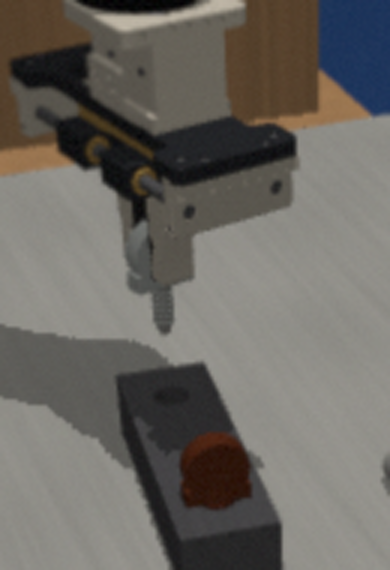

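The screw is gripped at 14.0 mm and hangs clear of the rack, with its tip at about (255,160) in the side view. The rusty screw is still in place.

```bash
python3 - <<'E'
from h import *
f=load('side3');P=cloud(f)
sub=f['pixels'][140:165,245:265].astype(int)
print(P[140:164:2,255].round(3).tolist())
print(plane(f,[[255,159.5],[254.5,152]],.0885).round(4))
for v in range(146,162,2):
    print(v,f['z_map'][v,248:263].round(3).tolist())
E
python3 nav.py 501 225 150 12
```

```text
[[0.497, 0.239, 0.146], [0.497, 0.24, 0.141], [0.497, 0.238, 0.138], [0.502, 0.257, 0.124], [0.502, 0.256, 0.12], [0.501, 0.255, 0.117], [0.502, 0.258, 0.111], [0.501, 0.258, 0.107], [0.5, 0.256, 0.104], [0.5, 0.257, 0.1], [0.5, 0.257, 0.095], [0.546, 0.41, 0.001]]
[[0.5043 0.2702 0.0885]
 [0.5131 0.2986 0.0885]]
146 [0.9049999713897705, 0.9079999923706055, 0.9049999713897705, 0.9070000052452087, 0.9139999747276306, 0.9120000004768372, 0.9160000085830688, 0.9169999957084656, 0.9150000214576721, 0.925000011920929, 1.1790000200271606, 1.1820000410079956, 1.1790000200271606, 1.1790000200271606, 1.180999994277954]
148 [1.1710000038146973, 1.1710000038146973, 0.9240000247955322, 0.9179999828338623, 0.9200000166893005, 0.9129999876022339, 0.9169999957084656, 0.9190000295639038, 0.9190000295639038, 0.9229999780654907, 1.1749999523162842, 1.1729999780654907, 1.1729999780654907, 1.1740000247955322, 1.1720000505447388]
150 [1.1619999408721924, 1.1649999618530273, 1.1629999876022339, 0.9210000038146973, 0.9200000166893005, 0.9190000295639038, 0.9200000166893005, 0.9200000166893005, 0.9229999780
[... 1212 characters left out ...]
71932983, 1.1319999694824219, 1.1330000162124634, 1.1360000371932983, 1.1330000162124634, 1.1360000371932983]
160 [1.1319999694824219, 1.1260000467300415, 1.1269999742507935, 1.1239999532699585, 1.1269999742507935, 0.9380000233650208, 0.9350000023841858, 0.9340000152587891, 0.9399999976158142, 1.128999948501587, 1.1299999952316284, 1.125, 1.128999948501587, 1.13100004196167, 1.1269999742507935]
t 4.9 tcp [499.8 263.1 134. ] rpy [-90.05   0.19  12.05] F [ 0.2  1.  -1.8] w 14.1 q [ 0.83  0.26 -0.36 -0.   -0.96 -2.19]
[{"dp": [-6.3, -14.7, -34.5], "rotation": [0.0, 0.0, -0.2]}, {"dp": [-0.5, -1.3, -3.1], "rotation": [0.0, 0.0, 0.0]}]
end [501. 225. 150.] [-90.  -0.  12.] remaining [-0.  0. -0.]
```

Request:
{"name": "move_arm", "arguments": {"deltas": [{"dp": [0, -30, 0], "rotation": [0, 0, 0]}, {"dp": [5, -10, -25], "rotation": [0, 3, 0]}, {"dp": [-2, 0, -34], "rotation": [0, 4, 0]}, {"dp": [0, 0, -35], "rotation": [0, 4, 0]}, {"dp": [3, 0, -35], "rotation": [0, 4, 0]}]}}

```text
t: 5.32
eef_pos: [0.5194, 0.1375, 0.1742]
ee_rot: [-1.572, 0.004, -0.052]
force: [0.1, -0.5, -2.8]
width: 0.0135
```

```bash
python3 nav.py 548 -66 140 -18.5 35
```

```text
t 5.32 tcp [519.4 137.5 174.2] rpy [-90.06   0.22  -3.  ] F [ 0.1 -0.5 -2.8] w 13.5 q [ 0.62  0.18 -0.36 -0.   -1.03 -2.24]
[{"dp": [6.6, 5.8, -33.9], "rotation": [0.0, 2.6, -0.0]}, {"dp": [8.1, 5.8, -33.5], "rotation": [0.0, 2.6, -0.0]}, {"dp": [9.7, 5.7, -33.1], "rotation": [0.0, 2.6, -0.1]}, {"dp": [11.1, 5.8, -32.7], "rotation": [0.0, 2.6, -0.0]}, {"dp": [12.6, 5.8, -32.1], "rotation": [0.1, 2.6, -0.1]}]
end [543.4 -33.3 145.4] [-90.   0. -16.] remaining [  4.6 -32.7  -5.4]
```

Request:
{"name": "move_arm", "arguments": {"deltas": [{"dp": [6.6, 5.8, -33.9], "rotation": [0, 2.6, 0]}, {"dp": [8.1, 5.8, -33.5], "rotation": [0, 2.6, 0]}, {"dp": [9.7, 5.7, -33], "rotation": [0, 2.6, 0]}, {"dp": [11, 5.8, -30], "rotation": [0, 2.6, 0]}, {"dp": [12, 5.8, -25], "rotation": [0, 2.6, 0]}]}}

```text
t: 5.73
eef_pos: [0.5416, -0.0318, 0.1433]
ee_rot: [-1.572, 0.005, -0.292]
force: [1.0, 0.4, -1.9]
width: 0.014
```

```bash
python3 nav.py 548 -66 125 -18.5 20
```

```text
t 5.73 tcp [541.6 -31.8 143.3] rpy [-90.04   0.28 -16.73] F [ 1.   0.4 -1.9] w 14.0 q [ 0.3   0.22 -0.39 -0.   -0.97 -2.16]
[{"dp": [8.2, 9.3, -15.7], "rotation": [0.0, 0.9, -0.1]}, {"dp": [8.1, 9.0, -15.0], "rotation": [0.0, 0.9, -0.2]}]
end [548. -66. 125.] [-90.   -0.  -18.5] remaining [ 0. -0. -0.]
```

Request:
{"name": "move_arm", "arguments": {"deltas": [{"dp": [8, 9, -13], "rotation": [0, 0.9, 0]}, {"dp": [8, 9, -10], "rotation": [0, 0.9, -0.2]}, {"dp": [0, 0, 0], "rotation": [0, 0, 0]}, {"dp": [0, 0, 0], "rotation": [0, 0, 0]}]}}

```text
t: 6.07
eef_pos: [0.547, -0.0662, 0.1204]
ee_rot: [-1.575, 0.008, -0.336]
force: [0.7, 0.3, -2.0]
width: 0.0137
```

```bash
python3 nav.py 548 -66 125 -18.5 20
```

```text
t 6.07 tcp [547.  -66.2 120.4] rpy [-90.22   0.44 -19.25] F [ 0.7  0.3 -2. ] w 13.7 q [ 0.23  0.26 -0.4  -0.   -0.92 -2.14]
[{"dp": [0.9, -4.6, 0.5], "rotation": [0.2, -0.8, -0.4]}]
end [548. -66. 125.] [-90.    0.  -18.5] remaining [-0. -0.  0.]
```

Request:
{"name": "move_arm", "arguments": {"deltas": [{"dp": [0.9, 0, 0.5], "rotation": [0.2, -0.8, -0.4]}, {"dp": [0, 0, 0], "rotation": [0, 0, 0]}]}}

```text
t: 6.23
eef_pos: [0.5473, -0.0655, 0.1198]
ee_rot: [-1.571, 0.002, -0.32]
force: [0.1, 0.7, -2.3]
width: 0.0141
```

```bash
python3 nav.py 548 -66 120 -18.5 20;python3 -c "
from h import *
t=grab('top','top4');f=grab('side','side4')
a=cv2.resize(f['pixels'][180:330,300:430,::-1],None,fx=3.5,fy=3.5,interpolation=2)
b=cv2.resize(t['pixels'][190:280,300:390,::-1],None,fx=3.5,fy=3.5,interpolation=2)
c=np.zeros((525,770,3),np.uint8);c[:,:455]=a[:525];c[:315,455:]=b;cv2.imwrite('pics/z6.png',c)"
```

```text
t 6.23 tcp [547.3 -65.5 119.8] rpy [-90.03   0.1  -18.35] F [ 0.1  0.7 -2.3] w 14.1 q [ 0.24  0.25 -0.4  -0.   -0.92 -2.13]
[{"dp": [0.8, -0.2, -0.3], "rotation": [0.0, 0.1, -0.1]}]
end [548. -66. 120.] [-90.   -0.  -18.5] remaining [-0. -0.  0.]
```

View pics/z6.png

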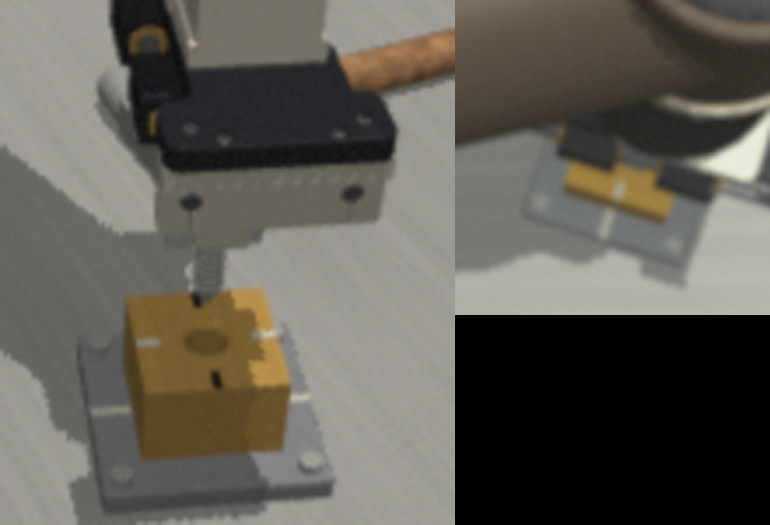

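The tip is at about (358,265) in the side view, above the bore centre at about (359,278), and the shank axis is nearly in line with it. I'll measure both in the side camera.

```bash
python3 - <<'E'
from h import *
f=load('side4');P=cloud(f);z=f['z_map']
o=np.array(f['cam_to_world'])[:3,3]
for v in range(250,267,2):
    r=z[v,345:375]; 
    k=np.where((P[v,345:375,2]>.062)&(P[v,345:375,2]<.12))[0]+345
    if len(k)==0: continue
    c=(k[0]+k[-1])/2; zz=np.median(z[v,k])
    oo,d=ray(f,[[c,v]]); p=oo+d[0]*zz; h=d[0]*[1,1,0];h/=np.linalg.norm(h)
    print(v,k[0],k[-1],p.round(4),'axis est',(p+h*.0055).round(4))
# bore in side0 by dark mask at top plane
f0=load('side0');hsv=cv2.cvtColor(f0['pixels'],cv2.COLOR_RGB2HSV)
m=np.zeros((480,640),np.uint8);m[269:288,345:372]=(hsv[269:288,345:372,2]<135)
n,l,s,c=cv2.connectedComponentsWithStats(m)
for i in range(1,n):
  if s[i,4]>20: print(s[i],c[i],plane(f0,c[i],.052))
print(hsv[278,345:375,2])
f=load('side4');hsv=cv2.cvtColor(f['pixels'],cv2.COLOR_RGB2HSV)
print(hsv[278,345:375,2]);print(hsv[265:292,359,2])
E
```

```text
250 348 355 [ 0.5332 -0.0683  0.1109] axis est [ 0.5359 -0.0636  0.1109]
252 355 363 [ 0.5448 -0.0701  0.1047] axis est [ 0.5476 -0.0654  0.1047]
254 355 363 [ 0.5452 -0.0699  0.1006] axis est [ 0.5481 -0.0652  0.1006]
256 355 362 [ 0.5441 -0.0708  0.0979] axis est [ 0.5469 -0.0661  0.0979]
258 355 363 [ 0.5452 -0.0708  0.0937] axis est [ 0.5481 -0.0661  0.0937]
260 355 363 [ 0.5454 -0.0709  0.0899] axis est [ 0.5483 -0.0662  0.0899]
262 356 362 [ 0.5452 -0.0717  0.0867] axis est [ 0.5481 -0.067   0.0867]
264 357 360 [ 0.5461 -0.0694  0.0807] axis est [ 0.5489 -0.0647  0.0807]
[352 274  14   8  86] [358.61627907 277.3255814 ] [[ 0.54897277 -0.06815322  0.052     ]]
[167 165 167 167 165 165 161 142 102  92  91  91  94  94  92  89  84  80
  79  94 129 157 165 167 167 167 168 167 168 164]
[123 119 120 119 119 119 118 106  88  85  88  88  92  93  92  93  91  89
  85  87 106 115 119 119 120 121 121 120 126 156]
[ 77  99 114 120 120 118 120 123 116 100  93  91  93  92  92  95  99 115
 119 119 119 116 115 115 116 118 104]
```

Side-camera comparison: the shank axis is at about (548,-66) mm and the bore at about (549.3,-67) mm, so about 1 mm off. Nudging, then lowering in steps.

Request:
{"name": "move_arm", "arguments": {"deltas": [{"dp": [1.4, 8, 0], "rotation": [0, 0.1, 0]}, {"dp": [0, 10, 0], "rotation": [0, 0, 0]}, {"dp": [0, 0, 0], "rotation": [0, 0, 0]}]}}

```text
t: 6.58
eef_pos: [0.5498, -0.0638, 0.102]
ee_rot: [-1.569, -0.001, -0.32]
force: [-0.4, -0.3, -2.8]
width: 0.0138
```

```bash
python3 nav.py 548.5 -66.3 98 -18.5 20
```

```text
t 6.58 tcp [549.8 -63.8 102. ] rpy [-8.991e+01 -7.000e-02 -1.834e+01] F [-0.4 -0.3 -2.8] w 13.8 q [ 0.24  0.27 -0.42 -0.   -0.87 -2.13]
[{"dp": [-0.4, 4.0, -2.8], "rotation": [-0.1, 0.2, 0.1]}]
end [548.5 -66.3  98. ] [-90.    0.  -18.5] remaining [-0. -0.  0.]
```

Request:
{"name": "move_arm", "arguments": {"deltas": [{"dp": [-0.4, 0, -2.8], "rotation": [-0.1, 0.2, 0.1]}, {"dp": [0, 0, 0], "rotation": [0, 0, 0]}]}}

```text
t: 6.75
eef_pos: [0.5479, -0.0661, 0.101]
ee_rot: [-1.572, 0.002, -0.323]
force: [0.3, 0.3, -2.0]
width: 0.0142
```

```bash
python3 nav.py 548.5 -66.3 90 -18.5 20; python3 -c "
from h import *
f=grab('side','side5')
cv2.imwrite('pics/z7.png',cv2.resize(f['pixels'][200:330,300:430,::-1],None,fx=4,fy=4,interpolation=2))"
```

```text
t 6.75 tcp [547.9 -66.1 101. ] rpy [-90.08   0.12 -18.5 ] F [ 0.3  0.3 -2. ] w 14.2 q [ 0.23  0.28 -0.42  0.   -0.87 -2.13]
[{"dp": [0.6, 11.0, -0.0], "rotation": [0.1, 0.0, -0.1]}]
end [548.5 -66.2  90. ] [-90.    0.  -18.5] remaining [ 0.  -0.1  0. ]
```

View pics/z7.png

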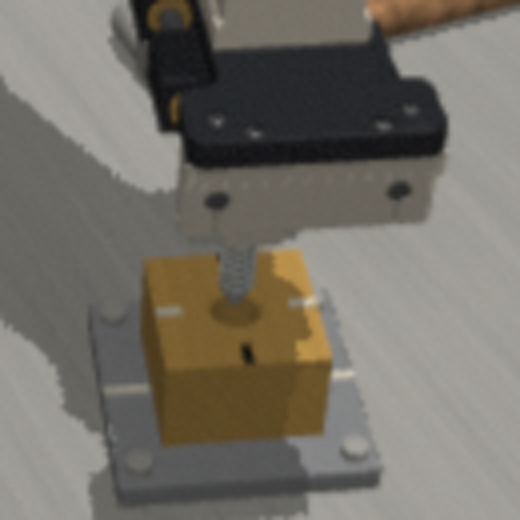

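The tip at crop (236,300) is right over the bore at crop (236,312). Lowering.

Request:
{"name": "move_arm", "arguments": {"deltas": [{"dp": [0.5, 10, 0], "rotation": [0, 0, 0]}, {"dp": [-0.4, 2, -0.6], "rotation": [0, 0, 0]}]}}

```text
t: 6.97
eef_pos: [0.5489, -0.0665, 0.0892]
ee_rot: [-1.571, -0.0, -0.323]
force: [-0.6, 1.1, -2.7]
width: 0.0139
```

```bash
python3 nav.py 548.5 -66.3 80 -18.5 20
```

```text
t 6.97 tcp [548.9 -66.5  89.2] rpy [-9.001e+01 -1.000e-02 -1.849e+01] F [-0.6  1.1 -2.7] w 13.9 q [ 0.23  0.29 -0.44  0.   -0.84 -2.13]
[{"dp": [-0.5, 9.2, 0.0], "rotation": [0.0, 0.0, 0.0]}]
end [548.5 -66.3  80. ] [-90.   -0.  -18.5] remaining [0. 0. 0.]
```

Request:
{"name": "move_arm", "arguments": {"deltas": [{"dp": [-0.5, 9, 0], "rotation": [0, 0, 0]}, {"dp": [-0.4, 3, -0.6], "rotation": [0, 0, 0]}]}}

```text
t: 7.13
eef_pos: [0.5479, -0.0668, 0.076]
ee_rot: [-1.571, -0.001, -0.323]
force: [0.0, -0.1, -2.1]
width: 0.0141
```

```bash
python3 nav.py 548.5 -66.3 70 -18.5 20
```

```text
t 7.13 tcp [547.9 -66.8  76. ] rpy [-8.999e+01 -3.000e-02 -1.850e+01] F [ 0.  -0.1 -2.1] w 14.1 q [ 0.23  0.3  -0.45  0.   -0.81 -2.13]
[{"dp": [0.4, 6.0, 0.7], "rotation": [-0.0, 0.0, 0.0]}]
end [548.5 -66.3  70. ] [-90.   -0.  -18.5] remaining [-0.  0. -0.]
```

Request:
{"name": "move_arm", "arguments": {"deltas": [{"dp": [0.4, 8, 0.5], "rotation": [0, 0, 0]}, {"dp": [-0.3, 3, -0.4], "rotation": [0, 0, 0]}, {"dp": [0, 0, 0], "rotation": [0, 0, 0]}]}}

```text
t: 7.38
eef_pos: [0.5478, -0.0669, 0.0627]
ee_rot: [-1.571, 0.0, -0.323]
force: [1.7, 0.9, -1.4]
width: 0.0138
```

```bash
python3 nav.py 548.5 -66.3 62.5 -18.5 20
```

```text
t 7.38 tcp [547.8 -66.9  62.7] rpy [-9.002e+01  1.000e-02 -1.850e+01] F [ 1.7  0.9 -1.4] w 13.8 q [ 0.23  0.32 -0.47  0.   -0.78 -2.13]
[{"dp": [0.5, 0.2, 0.8], "rotation": [0.0, -0.0, -0.0]}]
end [548.5 -66.3  62.5] [-90.    0.  -18.5] remaining [-0. -0.  0.]
```

Request:
{"name": "move_arm", "arguments": {"deltas": [{"dp": [0.4, 1.2, 0.4], "rotation": [0, 0, 0]}, {"dp": [0, 0, 0], "rotation": [0, 0, 0]}, {"dp": [0, 0, 0], "rotation": [0, 0, 0]}]}}

```text
t: 7.63
eef_pos: [0.5482, -0.0667, 0.061]
ee_rot: [-1.572, 0.001, -0.323]
force: [0.1, -0.5, -1.7]
width: 0.0138
```

```bash
python3 nav.py 548.5 -66.3 62 71.5 20; python3 -c "
from h import *
f=grab('side','side6')
cv2.imwrite('pics/z8.png',cv2.resize(f['pixels'][220:330,300:430,::-1],None,fx=5,fy=5,interpolation=2))"
```

```text
t 7.63 tcp [548.2 -66.7  61. ] rpy [-9.005e+01  6.000e-02 -1.849e+01] F [ 0.1 -0.5 -1.7] w 13.8 q [ 0.23  0.33 -0.47  0.   -0.78 -2.13]
[{"dp": [0.0, -0.1, 0.0], "rotation": [-0.0, -6.8, -0.0]}, {"dp": [0.0, -0.1, 0.0], "rotation": [-0.0, -6.8, -0.0]}, {"dp": [0.0, -0.1, 0.0], "rotation": [-0.0, -6.8, -0.0]}, {"dp": [0.0, -0.1, 0.0], "rotation": [-0.0, -6.8, -0.0]}, {"dp": [0.0, -0.1, 0.0], "rotation": [-0.0, -6.8, -0.0]}]
end [548.2 -66.7  61.5] [-90.    0.1  15.5] remaining [0.3 0.4 0.5]
```

View pics/z8.png

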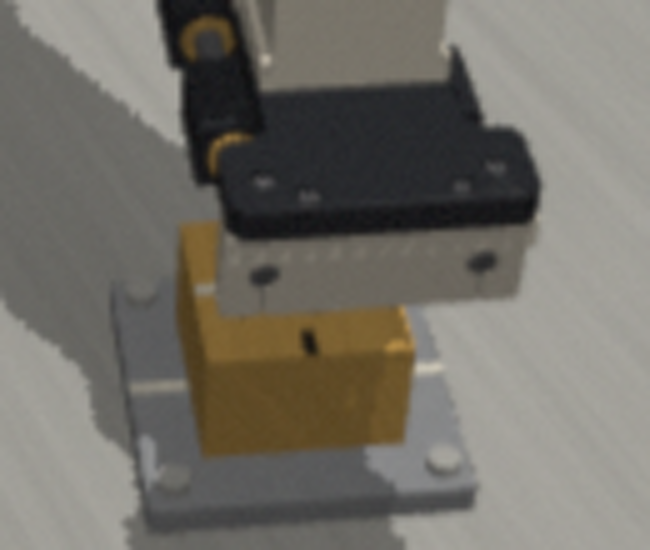

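The screw is down, with the finger plate parallel to the white line (gauge in the crop at about (300,340)). Shoulder is within about 1 mm of the top and there are no side forces. Turning now.

Request:
{"name": "move_arm", "arguments": {"deltas": [{"dp": [0, 0, 0], "rotation": [0, -5, 0]}, {"dp": [0, 0, 0], "rotation": [0, -6, 0]}, {"dp": [0, 0, 0], "rotation": [0, -6, 0]}, {"dp": [0, 0, 0], "rotation": [0, -6, 0]}]}}

```text
t: 8.02
eef_pos: [0.5484, -0.0667, 0.0619]
ee_rot: [-1.571, 0.0, 0.091]
force: [-0.4, 0.1, -2.8]
width: 0.0138
```

```bash
python3 nav.py 548.2 -66.6 61.5 71.5 20
```

```text
t 8.02 tcp [548.4 -66.7  61.9] rpy [-9.002e+01  1.000e-02  5.220e+00] F [-0.4  0.1 -2.8] w 13.8 q [ 0.23  0.32 -0.47  0.   -0.78 -1.71]
[{"dp": [-0.0, 0.0, 0.0], "rotation": [0.0, -6.8, -0.0]}, {"dp": [-0.0, 0.1, 0.0], "rotation": [0.0, -6.8, -0.0]}, {"dp": [-0.0, 0.0, 0.0], "rotation": [0.0, -6.8, -0.0]}, {"dp": [-0.0, 0.1, 0.0], "rotation": [0.0, -6.8, -0.0]}, {"dp": [-0.0, 0.0, 0.0], "rotation": [0.0, -6.8, -0.0]}]
end [548.4 -66.7  61.7] [-90.    0.   39.2] remaining [-0.2  0.1 -0.2]
```

Request:
{"name": "move_arm", "arguments": {"deltas": [{"dp": [0, 0, 0], "rotation": [0, -6, 0]}, {"dp": [0, 0.2, 0], "rotation": [0, -6, 0]}, {"dp": [0, 0, 0], "rotation": [0, -6, 0]}, {"dp": [0, 0.2, 0], "rotation": [0, -6, 0]}, {"dp": [0, 0, 0], "rotation": [0, -6, 0]}]}}

```text
t: 8.43
eef_pos: [0.5488, -0.0668, 0.063]
ee_rot: [-1.572, -0.001, 0.642]
force: [-0.7, 0.7, -2.1]
width: 0.0143
```

```bash
python3 nav.py 548.2 -66.6 61.5 71.5 20
```

```text
t 8.43 tcp [548.8 -66.8  63. ] rpy [-9.006e+01 -8.000e-02  3.677e+01] F [-0.7  0.7 -2.1] w 14.3 q [ 0.23  0.32 -0.46  0.   -0.78 -1.16]
[{"dp": [-0.1, 0.3, 0.1], "rotation": [0.0, -6.8, 0.0]}, {"dp": [-0.1, 0.3, 0.1], "rotation": [0.0, -6.8, 0.0]}, {"dp": [-0.0, 0.3, 0.1], "rotation": [0.0, -6.8, 0.0]}, {"dp": [-0.0, 0.3, 0.1], "rotation": [0.0, -6.8, 0.0]}, {"dp": [-0.0, 0.3, 0.2], "rotation": [0.1, -6.8, 0.0]}]
end [548.2 -66.5  61.5] [-90.   -0.   70.8] remaining [ 0.  -0.1 -0. ]
```

Creeping up slightly, so I'm adding a downward correction.

Request:
{"name": "move_arm", "arguments": {"deltas": [{"dp": [-0.1, 0.6, 0.1], "rotation": [0, -6.8, 0]}, {"dp": [-0.1, 0.6, 0.1], "rotation": [0, -6.8, 0]}, {"dp": [0, 0.5, 0.1], "rotation": [0, -6.8, 0]}, {"dp": [0, 0.4, 0.1], "rotation": [0, -6.5, 0]}, {"dp": [0, 0.3, 0.1], "rotation": [0, -6.5, 0]}]}}

```text
t: 8.85
eef_pos: [0.5487, -0.0666, 0.0622]
ee_rot: [-1.574, -0.001, 1.254]
force: [-0.5, -0.2, -2.1]
width: 0.0134
```

```bash
python3 nav.py 548.2 -66.6 61.5 71.5 20
```

```text
t 8.85 tcp [548.7 -66.6  62.2] rpy [-9.021e+01 -9.000e-02  7.187e+01] F [-0.5 -0.2 -2.1] w 13.4 q [ 0.23  0.32 -0.47  0.   -0.78 -0.55]
[{"dp": [-0.1, 0.7, 0.5], "rotation": [0.2, 0.4, 0.1]}]
end [548.2 -66.6  61.5] [-90.    0.   71.5] remaining [-0. -0.  0.]
```

Hold there for 0.25 s, and look.

Request:
{"name": "move_arm", "arguments": {"deltas": [{"dp": [0, 0.7, 0], "rotation": [0, 0, 0]}, {"dp": [0, 0, 0], "rotation": [0, 0, 0]}, {"dp": [0, 0, 0], "rotation": [0, 0, 0]}]}}

```text
t: 9.1
eef_pos: [0.5489, -0.0667, 0.0621]
ee_rot: [-1.575, -0.002, 1.253]
force: [0.2, 0.2, -1.7]
width: 0.0138
```

```bash
python3 nav.py 548.2 -66.6 61.5 71.5 20; python3 -c "
from h import *
f=grab('side','side7')
cv2.imwrite('pics/z9.png',cv2.resize(f['pixels'][220:330,300:430,::-1],None,fx=5,fy=5,interpolation=2))"
```

```text
t 9.1 tcp [548.9 -66.7  62.1] rpy [-90.26  -0.11  71.82] F [ 0.2  0.2 -1.7] w 13.8 q [ 0.23  0.32 -0.47  0.   -0.78 -0.55]
[{"dp": [-0.2, 0.6, 0.7], "rotation": [0.3, 0.3, 0.1]}]
end [548.2 -66.6  61.5] [-90.   -0.   71.5] remaining [-0.  0.  0.]
```

View pics/z9.png

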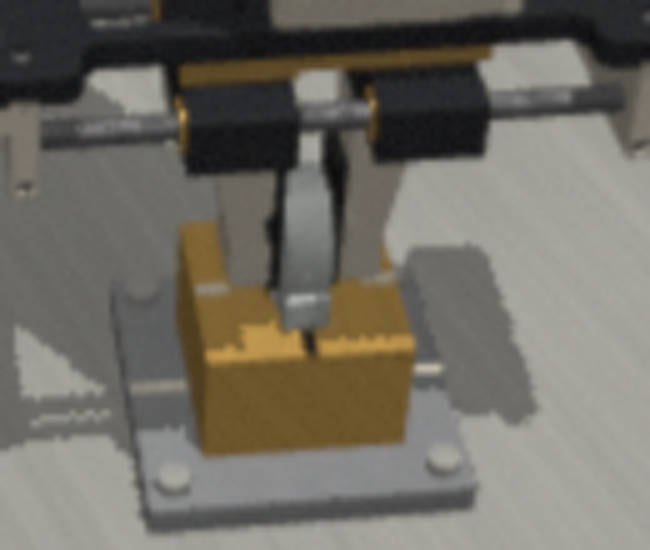

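The head now lies along the black line: crop (305,240) above the black tick at (310,342), shoulder on the brass. Lifting straight out.

Request:
{"name": "move_arm", "arguments": {"deltas": [{"dp": [0, -10, 0], "rotation": [0.2, 0, 0]}, {"dp": [0, -15, 0], "rotation": [0, 0, 0]}, {"dp": [0, -20, 0], "rotation": [0, 0, 0]}, {"dp": [0, -30, 0], "rotation": [0, 0, 0]}, {"dp": [0, -30, 0], "rotation": [0, 0, 0]}]}}

```text
t: 9.57
eef_pos: [0.5446, -0.067, 0.1635]
ee_rot: [-1.56, 0.003, 1.238]
force: [1.4, 0.8, -1.3]
width: 0.0138
```

```bash
python3 nav.py 484 -330 160 76 36
```

```text
t 9.57 tcp [544.6 -67.  163.5] rpy [-89.35   0.19  70.94] F [ 1.4  0.8 -1.3] w 13.8 q [ 0.23  0.21 -0.35 -0.   -1.03 -0.56]
[{"dp": [-35.8, 0.5, -3.8], "rotation": [-0.1, -0.7, -0.0]}, {"dp": [-35.8, 0.6, -3.4], "rotation": [-0.1, -0.7, -0.0]}, {"dp": [-35.9, 0.6, -2.9], "rotation": [-0.1, -0.7, -0.0]}, {"dp": [-35.9, 0.6, -2.5], "rotation": [-0.1, -0.7, -0.0]}, {"dp": [-35.9, 0.5, -2.1], "rotation": [-0.1, -0.6, -0.0]}]
end [ 504.2 -242.4  161.2] [-89.8   0.2  74.3] remaining [-20.2 -87.6  -1.2]
```

Request:
{"name": "move_arm", "arguments": {"deltas": [{"dp": [-36, 0, -4], "rotation": [-0.1, -0.7, 0]}, {"dp": [-36, 0, -3], "rotation": [-0.1, -0.7, 0]}, {"dp": [-36, 0, -3], "rotation": [-0.1, -0.7, 0]}, {"dp": [-36, 0, -2], "rotation": [-0.1, -0.7, 0]}, {"dp": [-36, 0, -2], "rotation": [-0.1, -0.6, 0]}]}}

```text
t: 9.98
eef_pos: [0.5091, -0.2426, 0.1737]
ee_rot: [-1.585, -0.002, 1.299]
force: [1.1, -0.0, -1.8]
width: 0.0138
```

```bash
python3 nav.py 484 -330 150 76 30
```

```text
t 9.98 tcp [ 509.1 -242.6  173.7] rpy [-90.83  -0.13  74.41] F [ 1.1 -0.  -1.8] w 13.8 q [-0.1   0.21 -0.32  0.   -1.02 -0.17]
[{"dp": [-29.0, 7.5, 0.3], "rotation": [0.3, -0.5, 0.0]}, {"dp": [-29.0, 7.5, 0.5], "rotation": [0.2, -0.5, 0.1]}, {"dp": [-29.0, 7.6, 0.8], "rotation": [0.3, -0.5, 0.0]}, {"dp": [-4.0, 1.0, 0.1], "rotation": [0.0, -0.1, 0.0]}]
end [ 484. -330.  150.] [-90.  -0.  76.] remaining [-0.  0.  0.]
```

Request:
{"name": "move_arm", "arguments": {"deltas": [{"dp": [-29, 7, 0.5], "rotation": [0.3, -0.5, 0]}, {"dp": [-29, 7, 0.5], "rotation": [0.2, -0.5, 0]}, {"dp": [-24, 8, 0.8], "rotation": [0.3, -0.5, 0]}, {"dp": [-2, 5, 0], "rotation": [0, 0, 0]}, {"dp": [0, 0, 0], "rotation": [0, 0, 0]}]}}

```text
t: 10.4
eef_pos: [0.4814, -0.3331, 0.1465]
ee_rot: [-1.573, -0.002, 1.308]
force: [0.8, 0.7, -2.6]
width: 0.0137
```

```bash
python3 nav.py 484 -330 100 76 25
```

```text
t 10.4 tcp [ 481.4 -333.1  146.5] rpy [-90.12  -0.1   74.93] F [ 0.8  0.7 -2.6] w 13.7 q [-0.27  0.28 -0.3  -0.   -0.99  0.01]
[{"dp": [1.9, 24.9, -0.8], "rotation": [0.1, -0.6, 0.1]}, {"dp": [1.8, 21.6, -0.8], "rotation": [0.0, -0.5, -0.0]}]
end [ 484. -330.  100.] [-90.   0.  76.] remaining [ 0. -0. -0.]
```

Request:
{"name": "move_arm", "arguments": {"deltas": [{"dp": [2, 25, -0.8], "rotation": [0.1, -0.6, 0.1]}, {"dp": [1, 25, 0], "rotation": [0, -0.5, 0]}, {"dp": [0, 20, 0], "rotation": [0, 0, 0]}, {"dp": [0, 8, 0], "rotation": [0, 0, 0]}, {"dp": [0, 0, 0], "rotation": [0, 0, 0]}]}}

```text
t: 10.82
eef_pos: [0.4853, -0.3296, 0.0685]
ee_rot: [-1.576, 0.001, 1.32]
force: [0.6, 0.3, -1.4]
width: 0.0138
```

```bash
python3 nav.py 484 -330 56 76 25;  python3 -c "
from h import *
f=grab('top','top8');f=grab('side','side8')"
```

```text
t 10.82 tcp [ 485.3 -329.6   68.5] rpy [-9.028e+01  4.000e-02  7.561e+01] F [ 0.6  0.3 -1.4] w 13.8 q [-0.26  0.36 -0.39  0.   -0.82  0.01]
[{"dp": [-0.7, 12.5, 1.2], "rotation": [0.3, -0.4, -0.0]}]
end [ 484. -330.   56.] [-90.   0.  76.] remaining [ 0.  0. -0.]
```

View pics/side8.png

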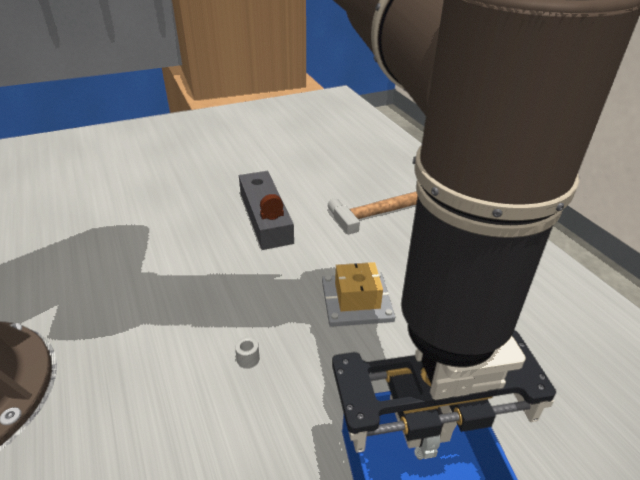

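The screw, head at about (428,448), hangs in the middle of the bin. The rusty screw is unmoved at (271,207). Lowering and releasing.

Request:
{"name": "move_arm", "arguments": {"deltas": [{"dp": [-0.7, 10, 1.2], "rotation": [0.3, -0.4, 0]}, {"dp": [0, 3, 0], "rotation": [0, 0, 0]}, {"dp": [0, 0, 0], "rotation": [0, 0, 0]}]}}

```text
t: 11.17
eef_pos: [0.4877, -0.3308, 0.0601]
ee_rot: [-1.578, 0.002, 1.329]
force: [-0.3, 0.6, -1.9]
width: 0.0139
```

```bash
python3 nav.py 484 -330 54 76 25
```

```text
t 11.17 tcp [ 487.7 -330.8   60.1] rpy [-90.44   0.11  76.14] F [-0.3  0.6 -1.9] w 13.9 q [-0.26  0.37 -0.39  0.   -0.8   0.02]
[{"dp": [-0.1, 6.0, 3.8], "rotation": [0.4, 0.1, -0.1]}]
end [ 484. -330.   54.] [-90.   0.  76.] remaining [-0.  0. -0.]
```

Request:
{"name": "move_arm", "arguments": {"deltas": [{"dp": [-0.1, 5, 3.5], "rotation": [0.4, 0, 0]}, {"dp": [0, 0, 0], "rotation": [0, 0, 0]}]}}

```text
t: 11.33
eef_pos: [0.4846, -0.3302, 0.0555]
ee_rot: [-1.572, 0.002, 1.329]
force: [-0.2, 0.1, -2.6]
width: 0.0141
```

Request:
{"name": "move_arm", "arguments": {"deltas": [{"dp": [0, 0, 0], "rotation": [0, 0, 0]}, {"dp": [0, 0, 0], "rotation": [0, 0, 0]}, {"dp": [0, 0, 0], "rotation": [0, 0, 0]}, {"dp": [0, 0, 0], "rotation": [0, 0, 0]}, {"dp": [0, 0, 0], "rotation": [0, 0, 0]}], "jaw": 120}}

```text
t: 11.75
eef_pos: [0.4859, -0.3311, 0.0574]
ee_rot: [-1.576, 0.003, 1.329]
force: [0.8, 0.0, -0.0]
width: 0.0412
```

```bash
python3 nav.py 484 -330 150 76 25;  python3 -c "
from h import *
f=grab('top','top9');f=grab('side','side9')
cv2.imwrite('pics/z10.png',cv2.resize(f['pixels'][330:480,320:520,::-1],None,fx=4,fy=4,interpolation=2))"
```

```text
t 11.75 tcp [ 485.9 -331.1   57.4] rpy [-90.29   0.17  76.15] F [ 0.8  0.  -0. ] w 41.2 q [-0.26  0.38 -0.4   0.   -0.79  0.02]
[{"dp": [0.1, -25.0, 0.4], "rotation": [0.1, 0.0, -0.0]}, {"dp": [0.1, -25.0, 0.5], "rotation": [0.1, 0.1, -0.1]}, {"dp": [0.1, -25.0, 0.6], "rotation": [0.1, 0.0, -0.0]}, {"dp": [0.1, -17.6, 0.4], "rotation": [-0.0, 0.1, -0.1]}]
end [ 484. -330.  150.] [-90.  -0.  76.] remaining [0. 0. 0.]
```

View pics/z10.png

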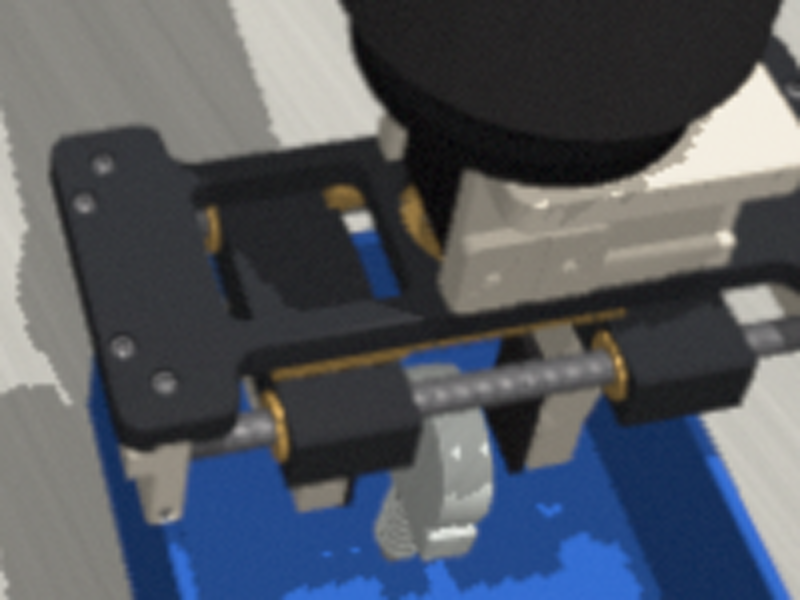

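The screw has been released and is tipping on the bin floor (crop (440,490)), between the fingers. I'll let it settle and rise straight up.

Request:
{"name": "move_arm", "arguments": {"deltas": [{"dp": [0, 0, 0], "rotation": [0, 0, 0]}, {"dp": [0, 0, 0], "rotation": [0, 0, 0]}, {"dp": [0, 0, 0], "rotation": [0, 0, 0]}, {"dp": [0, 0, 0], "rotation": [0, 0, 0]}]}}

```text
t: 12.18
eef_pos: [0.4861, -0.3311, 0.0575]
ee_rot: [-1.576, 0.003, 1.329]
force: [0.6, -0.1, -0.4]
width: 0.0465
```

Request:
{"name": "move_arm", "arguments": {"deltas": [{"dp": [0, -15, 0], "rotation": [0, 0, 0]}, {"dp": [0, -25, 0], "rotation": [0, 0, 0]}, {"dp": [0, -30, 0], "rotation": [0, 0, 0]}, {"dp": [0, -35, 0], "rotation": [0, 0, 0]}, {"dp": [0, -35, 0], "rotation": [0, 0, 0]}]}}

```text
t: 12.6
eef_pos: [0.48, -0.3284, 0.1928]
ee_rot: [-1.557, 0.0, 1.328]
force: [1.5, -0.3, 1.1]
width: 0.0466
```

Request:
{"name": "move_arm", "arguments": {"deltas": [{"dp": [20, -25, 0], "rotation": [0, 0, 0]}, {"dp": [30, -10, 0], "rotation": [0, 0, 0]}, {"dp": [30, 0, 0], "rotation": [0, 0, 0]}, {"dp": [20, 0, 0], "rotation": [0, 0, 0]}, {"dp": [0, 0, 0], "rotation": [0, 0, 0]}]}}

```text
t: 13.02
eef_pos: [0.5084, -0.2308, 0.2403]
ee_rot: [-1.573, 0.001, 1.324]
force: [-0.4, -0.6, 0.4]
width: 0.0468
```

```bash
python3 nav.py 484 -330 200 76 25;  python3 - <<'E'
from h import *
t=grab('top','top10');f=grab('side','side10')
for n,g in(('top',t),('side',f)):
    P=cloud(g);hsv=cv2.cvtColor(g['pixels'],cv2.COLOR_RGB2HSV)
    k=(P[...,0]>.42)&(P[...,0]<.55)&(P[...,1]>-.385)&(P[...,1]<-.275)&(P[...,2]>.008)&(P[...,2]<.1)&(hsv[...,1]<90)
    print(n,k.sum(),P[k].mean(0).round(3) if k.any() else '',P[k].min(0).round(3),P[k].max(0).round(3))
E
```

```text
t 13.02 tcp [ 508.4 -230.8  240.3] rpy [-9.014e+01  7.000e-02  7.586e+01] F [-0.4 -0.6  0.4] w 46.8 q [-0.07  0.16 -0.23  0.   -1.18 -0.17]
[{"dp": [-23.2, 9.2, -0.1], "rotation": [0.0, -0.0, -0.0]}, {"dp": [-23.2, 9.2, -0.1], "rotation": [0.0, -0.0, -0.0]}, {"dp": [-23.3, 9.2, -0.1], "rotation": [0.1, -0.1, -0.0]}, {"dp": [-23.3, 9.2, -0.1], "rotation": [0.0, -0.0, -0.1]}, {"dp": [-9.1, 3.6, -0.1], "rotation": [0.0, -0.0, 0.0]}]
end [ 484. -330.  200.] [-90.  -0.  76.] remaining [-0.  0.  0.]
top 31 [ 0.524 -0.329  0.019] [ 0.514 -0.362  0.009] [ 0.534 -0.278  0.047]
side 1575 [ 0.52  -0.347  0.017] [ 0.478 -0.381  0.008] [ 0.55  -0.324  0.07 ]
```

View pics/side10.png

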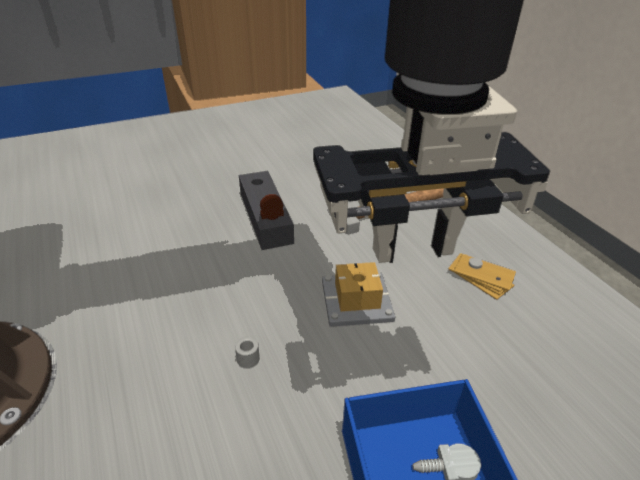

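View pics/top10.png

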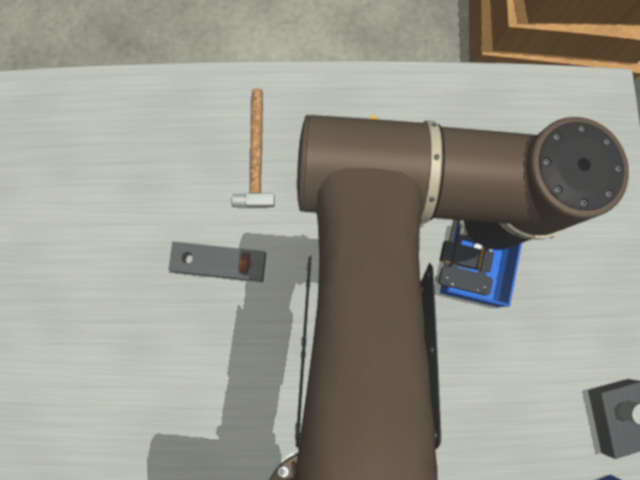

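The screw lies inside the bin, shank to head from (415,467) to (478,462) in the side view. The rusty screw is in the rack at (271,207). I'll check it is at rest.

Request:
{"name": "move_arm", "arguments": {"deltas": [{"dp": [0, 0, 0], "rotation": [0, 0, 0]}, {"dp": [0, 0, 0], "rotation": [0, 0, 0]}, {"dp": [0, 0, 0], "rotation": [0, 0, 0]}, {"dp": [0, 0, 0], "rotation": [0, 0, 0]}, {"dp": [0, 0, 0], "rotation": [0, 0, 0]}]}}

```text
t: 13.53
eef_pos: [0.5061, -0.2352, 0.2381]
ee_rot: [-1.569, 0.003, 1.321]
force: [0.2, 0.5, -1.2]
width: 0.0464
```

```bash
python3 - <<'E'
from h import *
a=load('side10')['pixels'].astype(int);f=grab('side','side11');b=f['pixels'].astype(int)
d=abs(a-b).max(2)
print('diff screw',np.percentile(d[440:480,405:490],[50,95,100]),'rust',np.percentile(d[185:230,255:290],[50,95,100]))
print('shoulder',plane(f,[[446,466]],.02))
s=load('side0')['pixels'].astype(int)
for p in(s,b):
    m=(p[...,0]>1.6*p[...,1])&(p[...,0]>40);m[:180]=0;m[235:]=0;m[:,:245]=0;m[:,300:]=0
    y,x=np.nonzero(m);print('rust px',len(x),x.mean(),y.mean())
print(arm.get_state()['force'])
arm.job_done()
E
```

```text
diff screw [ 2.  4. 13.] rust [ 2.  8. 31.]
shoulder [[ 0.50953281 -0.34882914  0.02      ]]
rust px 451 271.1219512195122 206.5920177383592
rust px 460 271.1304347826087 206.78695652173914
[ 0.1749207  -0.4441132  -0.08399351]
the job is handed in; nothing more can be done
```

The bright screw has been tried in the gauge and now lies in the blue keep bin. I handed the job in at about 13.6 s of the 45 s allowed, and no verdict was reported.

**Trying it in the gauge:** I lowered the screw with its head along the white line (tool yaw -18.5°) until the shoulder was about 1 mm above the top. I then turned it about 90°, until the side picture showed the head lying over the black line. The shoulder stayed within about 2.5 mm of the top, judged from the tool's height, and outside forces stayed under 3 N. Then I lifted it straight out, lowered it into the bin and let go.

**Last checks:**
- **Bright screw:** it lies inside the bin with its shoulder at about (0.51, -0.35) m. Two pictures about half a second apart show it at rest.
- **Rusty screw:** it is still in its hole, moved by no more than 0.2 px in the side view since the start.
- **Gripper:** it is open, well clear of everything, and reads no outside force beyond noise.

**Disagreements:**
- The two cameras differed by about 2 mm on the gauge position, so I aligned the shank to the bore using the side camera alone.
- The last top picture could not confirm the screw's place in the bin because the arm blocked the view. The bin check rests on the side view.

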